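# Top up the batching hopper, then unlatch its gate and hold it open

## Robot

A 6-joint arm with a two-finger parallel gripper is mounted at the origin on the work surface. World frame = base frame: x ahead of the robot, y to its left, z up, the work surface at z = 0. Lengths are in mm, angles in rad, forces in N, time in s.
With the tool pointing down it reaches from about 350 to 775 mm from the base axis. Payload 7.3 kg.
Tool frame: the origin (TCP) lies midway between the tips of the shut fingers; the grasp point (between the pads) lies 19 mm behind it; z points along the fingers, y is the line along which they close (so a half turn about z gives the same grasp; the last joint's range is limited). The gripper opens to 92 mm and grips with 3 to 60 N. Pads are 19 mm wide; open, the fingers measure 130 mm over their backs; the gripper's body (75 mm by 190 mm) begins 47 mm behind the grasp point.
Start: joints at [0.997, 0.342, 1.524, -0, 1.275, -0.146], TCP at [217.795, 477.713, 226.741] pointing down, gripper open.
Joint ranges: [-2.53, 2.53], [-0.77, 2.02], [0.04, 2.7], [-1, 4.14], [0.28, 2.66], [-3.11, 3.11]. Speed limits (rad/s): [2.57, 2.57, 3.14, 3.14, 3.14, 3.14].

## Interface

Orientations are given as [roll, pitch, yaw] about the fixed x, y, z axes, in that order (R = Rz(yaw) Ry(pitch) Rx(roll)).
In Python, from plant import readout, vision, order, models gives the robot as it stands. The module is installed in compiled form; this text tells all that it offers.
- The arm moves only by the tool step_arm, never from a script. Its argument "series" is text: rows parted by semicolons, each of 7 numbers parted by spaces: the gripper's target within -1 to 1 (shut at 1, half-way at 0, fully open at -1), then the shift along the tool's x, y, z each as a share of 80 mm, from -1 to 1, then the turn, a rotation vector about the tool's x, y, z each as a share of 2 pi rad, from -1 to 1. In form: jaw x y z ax ay az; .... A call has 1 to 20 rows; each row is the pose to reach, as a shift and turn from the pose commanded when the call began, along the tool's axes at that moment, turning the shorter way round; what a row does not reach only later rows make up. A row lasts 1/10 s, in which the tool goes at most 50 mm and 8.59 degrees, less where a joint would pass 70% of its speed; a pose out of reach is approached as far as the arm can. A call with a number of a shift or a turn outside -1 to 1 is refused whole. A call with a gripper value outside its range is refused whole. The fingers move at their own pace and stop on an object; the grip force is fixed at half the most. Time passes only in rows, so rows that repeat a pose let the fingers close. It gives the time, the measured TCP pose, the force, the opening and the grip force at its end, in the units of the state.
- readout.get_obs(): the state, without advancing time (a new reading comes with each control period).
- vision.capture(name): name is "scene" or "side" or "wrist"; returns a dict with "frame" (384x512x3 uint8, red, green, blue), "depth" (384x512 float32, mm along the optical axis (not along the pixel's ray), 0 where there is no reading), "fovy" (degrees; the focal length in pixels is half the picture's height over the tangent of half this angle, whatever the lens; pixels are square), "cx", "cy" (the principal point, pixels), "k1" (the pictures are not rectified: a ray, as slopes to the right and down, at radius r is drawn at 1 + k1 r^2 times it, then the intrinsics apply), "rvec" (rotation vector, rad) and "tvec" (3), from world to camera coordinates, as OpenCV has them; the wrist camera has in their place "mount" (4x4, takes a point from camera to tool coordinates, whose origin is the TCP and whose axes are the flange's). Camera axes: x right, y down, z forward; pixel columns grow to the right and rows downward; lengths in mm; the calibration is good to about 2 mm. A picture is of the moment at which its call begins: read the wrist's pose just before it.
- order.close_job(): hands the job in; it is judged then, once.
Trained networks look in a picture, given as the dict that the camera call returned (one of the last four; its "shot" number tells which), for a name from the list of things; names that differ only in an ending like _2 or _b are one class to them, and where a whole thing is asked for, a point or a joint stands for the part that bears it (a point fixed in the world has none). Each returns a list of dicts, best first, with "p" (0 to 1); they miss things now and then, are a little off and sometimes report something else, mostly with a low value. They report only what shows in the picture. A call takes as long as a camera call. They do not tell look-alikes from the thing itself.
- models.look_for(picture, thing): "position" ([column, row] in pixels, amid what is visible of it).
- models.pinpoint(picture, thing): "position" ([column, row] in pixels: a listed point, or the origin of a listed thing).
The state is a dict: "time": time; "joint_positions": joint angles; "dq": joint speeds; "tau": joint torques, N m; "tool_pos": TCP position; "tcp_rot": TCP orientation; "contact_force": force on the tool from outside, world axes, zero at the start; "moment": the same for the moment, N m; "grip_width": finger opening in mm; "finger_force": force on a finger pad.
Only numpy, scipy, OpenCV 4.12 (cv2) and the standard library are available. Lean on these libraries where they do the work, as an engineer would, in place of code of your own. Each camera call takes 0.05 s, during which the arm holds its last target. There are 200 camera calls.

## Task

Tip the five bushes from the scoop tray into the batching hopper, where two more already wait, with its gate still shut and latched, and put the empty tray back down on the bench, standing flat. Then flip the safety catch right over off the gate lever, pull the lever all the way towards the front of the hopper and keep it there, so that the whole batch of seven drops into the tote underneath; finish with your grip still on the lever, holding the gate fully open. Leave everything else on the bench where it is.

Things in the scene. Friction and masses are not known exactly. Their poses are not given: they have to be found in the camera images.
- hopper: sheet-steel batching hopper on four grey legs, bolted down. Origin on the bench under its mouth's middle; x to its back (away from the robot), y to its left seen from the robot, z up. Legs and rails reach 128 mm from the middle along x, 112 mm along y. Sloping front and back plates lead to a flat gate 105 mm above the bench. Lever and catch are on its right (-y) side; fill from another side
- hopper_mouth (a point): middle of the hopper's open mouth, at rim height, 192 mm above the bench; the mouth is 224 mm along the hopper's x by 120 mm along its y
- gate_lever (a joint): gate lever: 0 gate shut, lever leaning 0.35 rad back; grows to 0.95 (a stop) as its handle is pulled to the hopper's front (-x). The gate is fixed to the lever's shaft and swings down with it. A spring shuts it when let go: about 2.5 N at the handle to start, 7 N fully open. With the catch on the lever will not move
- gate_hinge (a point): point on the lever's axis, level with the middle of the handle's length; the axis runs along the hopper's y, 105 mm above the bench and 40 mm behind the mouth's middle
- lever_handle: black round handle of the gate lever, a sleeve free to turn on its pin, 24 mm in diameter, 100 mm long along the hopper's y, its middle (the origin) 140 mm right of the mouth's middle and 170 mm from the lever's axis; 265 mm above the bench when shut, 245 mm open; travels about 155 mm.
- catch (a joint): safety catch, a flat steel throw-over bar: at 0 (on) it lies level, pointing right across the front of the lever and barring it; it flips up and over to the left about an axis along the hopper's x; past upright (1.57) it falls by its own weight onto its stop at 2.2 (off). Swings easily, under 1 N at the pin; 80 g
- catch_grip (a point): middle of the catch's round steel pin, 14 mm in diameter, 45 mm long, sticking out to the hopper's front (-x) from the end of the bar, 75 mm from the hinge axis; 225 mm above the bench when on. The point is 25 mm in front of the bar's front face and 20 mm behind the pin's free end
- catch_hinge (a point): point on the catch's hinge axis level with catch_grip; the axis runs along the hopper's x
- tote: grey open tote, 200 x 160 x 54 mm, 4 mm walls, 0.7 kg, standing loose under the hopper's outlet, its front part sticking out; origin under its middle, long side along its x
- tray: aluminium scoop tray holding five bushes: floor 120 mm along its x by 100 mm along y, 3 mm thick, walls 35 mm high on three sides, open at the nose (+x end), steel handle at the back (-x end). 0.18 kg empty (may vary). Origin under the middle of its floor, on the bench; x points to the nose, z up
- tray_grip (a point): where to grip the tray's handle, a straight flat bar 24 mm wide along the tray's y, 14 mm thick, rising from the back wall up and backwards at 60 degrees to the floor (direction -0.5, 0, 0.87 in the tray's frame). The point is mid-bar at (-87, 0, 68) mm in the tray's frame; the bar goes on 33 mm past it
- tray_nose (a point): middle of the tray floor's front edge, (60, 0, 3) mm in the tray's frame, where the bushes slide out; they start to slide at a tilt of 25 to 36 degrees
- bush0: white flanged plastic bush, 22 mm long, flange 25 mm and barrel 20 mm in diameter, 20 g (may vary); origin at its middle. Starts standing in the tray
- bush1: white flanged plastic bush, 22 mm long, flange 25 mm and barrel 20 mm in diameter, 20 g (may vary); origin at its middle. Starts standing in the tray
- bush2: white flanged plastic bush, 22 mm long, flange 25 mm and barrel 20 mm in diameter, 20 g (may vary); origin at its middle. Starts standing in the tray
- bush3: white flanged plastic bush, 22 mm long, flange 25 mm and barrel 20 mm in diameter, 20 g (may vary); origin at its middle. Starts standing in the tray
- bush4: white flanged plastic bush, 22 mm long, flange 25 mm and barrel 20 mm in diameter, 20 g (may vary); origin at its middle. Starts standing in the tray
- bush5: white flanged plastic bush, 22 mm long, flange 25 mm and barrel 20 mm in diameter, 20 g (may vary); origin at its middle. Starts standing on the shut gate in the hopper
- bush6: white flanged plastic bush, 22 mm long, flange 25 mm and barrel 20 mm in diameter, 20 g (may vary); origin at its middle. Starts standing on the shut gate in the hopper
- hammer: bystander: hammer with black grip, lying on the right, about 290 x 105 x 27 mm; origin on the bench near its middle
- bottle: bystander: upright clear bottle, 64 mm across, 200 mm high; origin under its middle
- tape_roll: bystander: roll of brown packing tape lying flat, 100 mm across, 48 mm high; origin under its middle
- black_pot: bystander: black cylindrical pot, 100 mm across, about 170 mm high; origin under its middle
- cover: bystander: cream arched plastic cover, about 135 x 150 x 92 mm; origin under its middle
Not all that is in view belongs to the job. Leave any yellow look-alike of the tray alone.

How it is judged (in metres and radians):
On the way, in this order (a step that is already met when the one before it is completed fails the run):
1. all seven bushes lie in the hopper, the gate shut and the catch on (x of bush0 in the frame of hopper between -0.112 and 0.112 m and y of bush0 in the frame of hopper between -0.062 and 0.062 m and z of bush0 in the frame of hopper between 0.105 and 0.19 m and x of bush1 in the frame of hopper between -0.112 and 0.112 m and y of bush1 in the frame of hopper between -0.062 and 0.062 m and z of bush1 in the frame of hopper between 0.105 and 0.19 m and x of bush2 in the frame of hopper between -0.112 and 0.112 m and y of bush2 in the frame of hopper between -0.062 and 0.062 m and z of bush2 in the frame of hopper between 0.105 and 0.19 m and x of bush3 in the frame of hopper between -0.112 and 0.112 m and y of bush3 in the frame of hopper between -0.062 and 0.062 m and z of bush3 in the frame of hopper between 0.105 and 0.19 m and x of bush4 in the frame of hopper between -0.112 and 0.112 m and y of bush4 in the frame of hopper between -0.062 and 0.062 m and z of bush4 in the frame of hopper between 0.105 and 0.19 m and x of bush5 in the frame of hopper between -0.112 and 0.112 m and y of bush5 in the frame of hopper between -0.062 and 0.062 m and z of bush5 in the frame of hopper between 0.105 and 0.19 m and x of bush6 in the frame of hopper between -0.112 and 0.112 m and y of bush6 in the frame of hopper between -0.062 and 0.062 m and z of bush6 in the frame of hopper between 0.105 and 0.19 m and value of joint gate_lever below 0.08 rad and value of joint catch below 0.3 rad), for 0.2 s.
2. the empty tray stands flat on the bench, let go (height (world z) of tray below 0.01 m and angle between tray's own z axis and vertical below 0.12 rad and linear speed of tray below 0.03 m/s and contact force between each of the arm, the fingers and tray below 0.2 N), for 0.2 s.
3. the safety catch is flipped right over to its stop, the gate still shut (value of joint catch above 1.9 rad and value of joint gate_lever below 0.12 rad), for 0.2 s.
4. the gate lever is pulled fully open (value of joint gate_lever above 0.85 rad), for 0.2 s.
At the end, for the whole second after the job is handed in: the fingers hold the lever handle (over 2 N) at 0.85 rad or more of 0.95; the catch is over 1.9 rad; all seven bushes lie in the tote, which stands flat on the bench; the tray is flat on the bench (within 10 mm and 0.12 rad), at rest and let go (all of step 2 and value of joint gate_lever above 0.85 rad and value of joint catch above 1.9 rad and contact force between the fingers and lever_handle above 2 N and x of bush0 in the frame of tote between -0.098 and 0.098 m and y of bush0 in the frame of tote between -0.078 and 0.078 m and z of bush0 in the frame of tote between 0 and 0.06 m and x of bush1 in the frame of tote between -0.098 and 0.098 m and y of bush1 in the frame of tote between -0.078 and 0.078 m and z of bush1 in the frame of tote between 0 and 0.06 m and x of bush2 in the frame of tote between -0.098 and 0.098 m and y of bush2 in the frame of tote between -0.078 and 0.078 m and z of bush2 in the frame of tote between 0 and 0.06 m and x of bush3 in the frame of tote between -0.098 and 0.098 m and y of bush3 in the frame of tote between -0.078 and 0.078 m and z of bush3 in the frame of tote between 0 and 0.06 m and x of bush4 in the frame of tote between -0.098 and 0.098 m and y of bush4 in the frame of tote between -0.078 and 0.078 m and z of bush4 in the frame of tote between 0 and 0.06 m and x of bush5 in the frame of tote between -0.098 and 0.098 m and y of bush5 in the frame of tote between -0.078 and 0.078 m and z of bush5 in the frame of tote between 0 and 0.06 m and x of bush6 in the frame of tote between -0.098 and 0.098 m and y of bush6 in the frame of tote between -0.078 and 0.078 m and z of bush6 in the frame of tote between 0 and 0.06 m and height (world z) of tote below 0.01 m and angle between tote's own z axis and vertical below 0.1 rad); the arm keeps its last pose, push and grip.
It fails at once if the hammer is shifted by more than 30 mm (distance of hammer from where it was at the start of the episode above 0.03 m).
It fails at once if the bottle is shifted by more than 30 mm (distance of bottle from where it was at the start of the episode above 0.03 m).
It fails at once if the tape roll is shifted by more than 30 mm (distance of tape_roll from where it was at the start of the episode above 0.03 m).
It fails at once if the black pot is shifted by more than 30 mm (distance of black_pot from where it was at the start of the episode above 0.03 m).
It fails at once if the cream cover is shifted by more than 30 mm (distance of cover from where it was at the start of the episode above 0.03 m).
It also fails if it takes over 72 s, if anything falls off the work surface, if the arm or the gripper's body presses on something with over 40 N, if the wrist force passes 120 N, or if a joint passes its speed limit or range.

## Working session

There is one attempt and no reset: what is moved stays moved. The work goes in short steps, Python scripts to look and compute and a tool call to move; the robot and the scene stay as the last step left them, time stands still between calls to the robot, and variables do not carry over. Pictures are saved under pics/ and viewed, at most 10 in all, crops included, and the job is handed in when it is done.

Besides the shell and the picture viewer there is one more tool, called after "Call:" as name(argument=value, ...), one argument or row to a line, values as JSON. step_arm: Moves the arm, as the interface text tells. Shift numbers are shares of 80 mm and turn numbers shares of 2 pi rad, none past 1 either way. Its arguments: {"type":"object","properties":{"series":{"type":"string"}},"required":["series"]}

```bash
mkdir -p pics
cat > h.py <<'E'
import numpy as np, cv2
from scipy.spatial.transform import Rotation as R
from plant import readout, vision, order, models
def cap(n):
    o=readout.get_obs(); c=vision.capture(n)
    h,w=c['depth'].shape; c['f']=h/2/np.tan(np.radians(c['fovy'])/2)
    if 'mount' in c:
        T=np.eye(4);T[:3,:3]=R.from_euler('xyz',o['tcp_rot']).as_matrix();T[:3,3]=o['tool_pos']
        c['T']=T@np.array(c['mount'])
    else:
        r=R.from_rotvec(np.ravel(c['rvec'])).as_matrix();T=np.eye(4);T[:3,:3]=r.T;T[:3,3]=-r.T@np.ravel(c['tvec']);c['T']=T
    return c
def ray(c,p):
    d=np.array([(p[0]-c['cx'])/c['f'],(p[1]-c['cy'])/c['f']]);u=d.copy()
    for _ in range(20): u=d/(1+c['k1']*(u@u))
    return np.array([u[0],u[1],1.])
def at_depth(c,p,z): return (c['T']@np.append(ray(c,p)*z,1))[:3]
def at_z(c,p,h):
    d=c['T'][:3,:3]@ray(c,p);o=c['T'][:3,3];return o+d*(h-o[2])/d[2]
def dep(c,p):
    x,y=int(round(p[0])),int(round(p[1]));a=c['depth'][max(0,y-1):y+2,max(0,x-1):x+2];a=a[a>0]
    return np.median(a) if len(a) else 0
def proj(c,P):
    q=np.linalg.inv(c['T'])@np.append(P,1);u=q[:2]/q[2];u=u*(1+c['k1']*(u@u));return u*c['f']+[c['cx'],c['cy']]
def tri(c1,p1,c2,p2):
    A=[];b=[]
    for c,p in((c1,p1),(c2,p2)):
        d=c['T'][:3,:3]@ray(c,p);d/=np.linalg.norm(d);M=np.eye(3)-np.outer(d,d);A.append(M);b.append(M@c['T'][:3,3])
    x=np.linalg.solve(A[0]+A[1],b[0]+b[1]);return x,np.linalg.norm(A[0]@x-b[0])*2
def save(c,n): cv2.imwrite('pics/'+n,c['frame'][:,:,::-1])
E
python3 - <<'E'
from h import *
np.set_printoptions(precision=1,suppress=True)
S=cap('scene');D=cap('side')
save(S,'scene0.png');save(D,'side0.png')
print(S['T'][:3,3],D['T'][:3,3],S['f'])
for n in ['hopper','hopper_mouth','gate_hinge','lever_handle','catch_grip','catch_hinge','tote','tray','tray_grip','tray_nose','hammer','bottle','tape_roll','black_pot','cover']:
    s=models.pinpoint(S,n);d=models.pinpoint(D,n)
    print(n,[(np.array(k['position']),round(k['p'],2)) for k in s[:2]],[(np.array(k['position']),round(k['p'],2)) for k in d[:2]])
    if s and d: print('   tri',*tri(S,s[0]['position'],D,d[0]['position']))
    for c,k in((S,s),(D,d)):
        for e in k[:2]:
            if dep(c,e['position']): print('   dep',at_depth(c,e['position'],dep(c,e['position'])),'z0',at_z(c,e['position'],0))
E
```

```text
[1252.5 -488.3  758.4] [146.4 822.6 941.3] 371.04954776575573
hopper [(array([236.1, 231.8]), 0.84)] [(array([265.6, 226.3]), 0.66)]
   tri [ 511.4 -100.6   -3.2] 9.412814340592048
   dep [ 515.3 -107.3    5.7] z0 [ 509.7 -104.4    0. ]
   dep [489.7 -35.3  59.2] z0 [512.8 -92.9   0. ]
hopper_mouth [(array([234.2, 177.3]), 0.96)] [(array([270.8, 178.9]), 0.8)]
   tri [ 505.9 -100.3  194.3] 0.17097827056020276
   dep [438.1 -65.2 143.1] z0 [248.6  33.3   0. ]
   dep [ 528.2 -157.3  148.1] z0 [ 599.4 -340.1    0. ]
gate_hinge [] []
lever_handle [(array([203.8, 193. ]), 0.58), (array([338.4, 197.8]), 0.21)] [(array([255.1, 130.4]), 0.65), (array([263.6, 157.3]), 0.2)]
   tri [ 619.7 -235.6  263.3] 4.9966064280921865
   dep [ 629.  -241.4  273. ] z0 [ 278.3 -102.5    0. ]
   dep [567.5 249.6  23.9] z0 [545.2 273.6   0. ]
   dep [ 613.2 -216.2  273.6] z0 [ 804.5 -641.8    0. ]
   dep [ 555.6 -156.5  223.8] z0 [ 683.2 -461.9    0. ]
catch_grip [(array([194.7, 192.6]), 0.45), (array([346.8, 197.2]), 0.3)] [(array([272.7, 139.5]), 0.53)]
   tri [ 564.5 -241.6  236.5] 7.209540587865651
   dep
[... 2826 characters left out ...]
33.8 149.7   0. ]
black_pot [(array([329.5, 262. ]), 0.93), (array([235.3, 229.7]), 0.72)] [(array([178.2, 233.9]), 0.73), (array([274.6, 227.9]), 0.66)]
   tri [753.8  58.2  -4. ] 5.647871853543553
   dep [791.8  12.8  57.1] z0 [754.3  53.6   0. ]
   dep [ 563.9 -134.6   64.3] z0 [ 500.2 -101.8    0. ]
   dep [731.5  90.7  33.9] z0 [753.3  63.4   0. ]
   dep [274.5 472.  583.2] z0 [483.  -98.9   0. ]
cover [(array([391.8, 218.5]), 0.89), (array([337.6, 185.1]), 0.56)] [(array([130.7, 301.4]), 0.55)]
   tri [722.6 343.    3.4] 4.987283990844255
   dep [772.  261.3  76. ] z0 [718.5 344.8   0. ]
   dep [512.1 295.6  24.9] z0 [486.9 322.2   0. ]
   dep [671.9 388.1  89.1] z0 [726.8 342.7   0. ]
```

View pics/scene0.png

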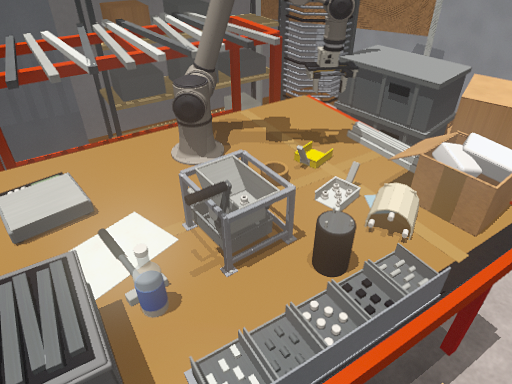

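View pics/side0.png

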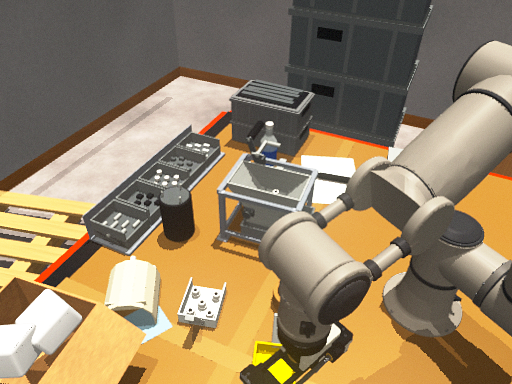

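The scene picture shows the real grey tray with its five bushes at (337,190), with its handle at (352,170). The yellow look-alike is at (313,155). The hopper is at (235,200), its black lever handle at (207,192). The side view shows the tray at (202,303). Next I'll refine the tray and hopper poses.

Run:
```python
from h import *
np.set_printoptions(precision=1,suppress=True)
S=cap('scene');D=cap('side')
print(tri(S,(350.5,172.9),D,(193.3,319.1)), tri(S,(337.4,197.6),D,(200.9,306.2)))
def cloud(c):
    ys,xs=np.mgrid[0:384:1,0:512:1];m=c['depth']>0
    d=np.stack([(xs-c['cx'])/c['f'],(ys-c['cy'])/c['f']],-1);u=d.copy()
    for _ in range(15): u=d/(1+c['k1']*(u**2).sum(-1,keepdims=True))
    P=np.dstack([u,np.ones(m.shape)])*c['depth'][...,None]
    return (P@c['T'][:3,:3].T+c['T'][:3,3])[m]
for n,c in(('S',S),('D',D)):
    P=cloud(c)
    b=lambda x0,x1,y0,y1,z0,z1:P[(P[:,0]>x0)&(P[:,0]<x1)&(P[:,1]>y0)&(P[:,1]<y1)&(P[:,2]>z0)&(P[:,2]<z1)]
    q=b(340,680,-250,50,184,202);print(n,'rim',len(q),cv2.minAreaRect(q[:,:2].astype(np.float32)) if len(q) else '')
    for r in (b(480,640,200,330,8,50),): print('tray',len(r),cv2.minAreaRect(r[:,:2].astype(np.float32)))
    r=b(480,640,310,420,45,120);print('bar',len(r),r.mean(0) if len(r) else '')
    for z in range(45,100,10):
        k=r[(r[:,2]>z)&(r[:,2]<=z+10)]; print('  ',z,len(k),k.mean(0) if len(k) else '')
    r=b(540,720,-350,-130,240,300);print('handle',len(r), r.mean(0) if len(r) else '');
    if len(r)>5: print(cv2.minAreaRect(r[:,:2].astype(np.float32)),cv2.fitLine(r[:,:2].astype(np.float32),2,0,.01,.01).ravel())
    np.save('P'+n,P)
o=readout.get_obs();print(o['tcp_rot'],'\n',R.from_euler('xyz',o['tcp_rot']).as_matrix(),o['grip_width'])
for n,c in(('s',S),('d',D)):
    s=(235,200) if n=='s' else (268,170)
    f=c['frame'][s[1]-75:s[1]+75,s[0]-100:s[0]+100,::-1]
    cv2.imwrite(f'pics/c{n}.png',cv2.resize(f,None,fx=4,fy=4,interpolation=2))
```

```text
(array([516.5, 346.9,  59.7]), np.float64(2.5414459246709424)) (array([544.1, 271.4,   0.8]), np.float64(2.11468120497523))
S rim 1886 ((510.86785888671875, -99.26679992675781), (260.6423645019531, 226.26712036132812), 4.218563556671143)
tray 623 ((541.5267333984375, 270.8800048828125), (105.12085723876953, 122.33399200439453), 12.859358787536621)
bar 157 [531.4 351.   71.3]
   45 31 [542.5 339.3  49.9]
   55 34 [546.2 348.3  59.9]
   65 26 [530.6 350.   69.9]
   75 26 [520.6 353.6  80.3]
   85 27 [518.  360.9  89.8]
   95 13 [518.1 362.7  98.3]
handle 532 [ 625.2 -228.9  269.6]
((621.9190673828125, -225.00177001953125), (24.19597625732422, 114.86967468261719), 3.3433427810668945) [   0.1   -1.   625.2 -228.9]
D rim 1614 ((510.4989318847656, -98.74354553222656), (258.2630615234375, 226.1619873046875), 4.316874027252197)
tray 761 ((539.4053955078125, 271.1490478515625), (103.85604858398438, 126.59916687011719), 13.993898391723633)
bar 154 [559.2 365.1  74.7]
   45 30 [599.4 358.7  50.4]
   55 36 [614.2 366.3  59.3]
   65 17 [561.2 363.9  69.5]
   75 4 [539.  362.4  78.7]
   85 28 [510.1 368.7  91.7]
   95 39 [514.1 367.3  97.3]
handle 210 [ 612.3 -208.7  267.3]
((617.2686767578125, -221.64276123046875), (28.794475555419922, 117.665771484375), 7.980096340179443) [   0.1   -1.   612.3 -208.7]
[3.1 0.  2.7] 
 [[-0.9  0.4  0. ]
 [ 0.4  0.9  0. ]
 [-0.   0.  -1. ]] 91.66723694068756
```

View pics/cs.png

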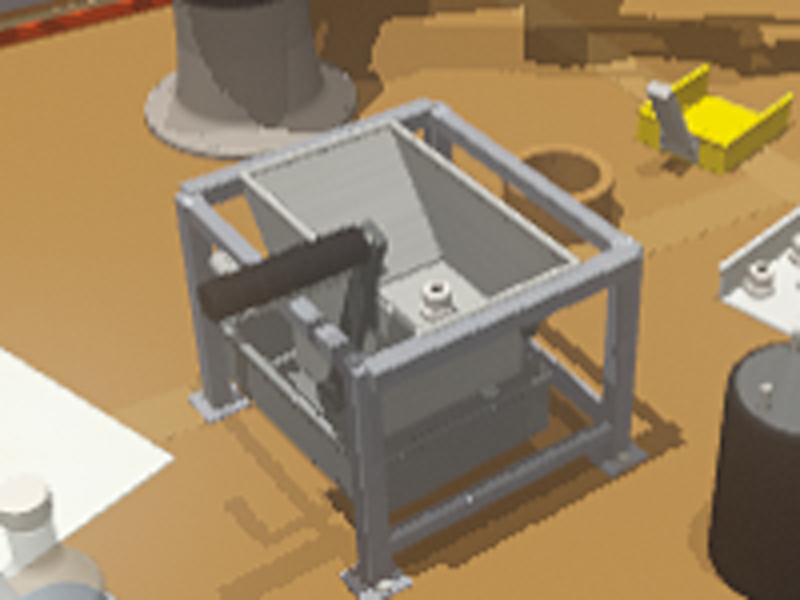

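The crop shows the pin at crop (220,262), which is scene pixel (190,190). The lever is leaning back, and one bush is visible on the gate. The hopper's yaw is about 4.3°. Next I'll plan the approach to the tray grip.

```bash
cat >> h.py <<'E'
def zy(z,y):
    z=np.array(z,float);z/=np.linalg.norm(z);y=np.array(y,float);y-=z*(y@z);y/=np.linalg.norm(y)
    return np.column_stack([np.cross(y,z),y,z])
def cur():
    o=readout.get_obs();return np.array(o['tool_pos']),R.from_euler('xyz',o['tcp_rot']).as_matrix()
def plan(*poses,start=None):
    """per pose: call values (shift/80, rotvec/2pi) from the previous pose"""
    p,r=start or cur()
    for q,s in poses:
        if s is None: s=r
        d=r.T@(np.array(q)-p)/80; v=R.from_matrix(r.T@s).as_rotvec()/2/np.pi
        print(np.round(d,3),np.round(v,4),'deg',round(np.linalg.norm(v)*360,1),'mm',round(np.linalg.norm(d)*80)); p,r=np.array(q),s
ty=np.radians(-76.5); tx=np.array([np.cos(ty),np.sin(ty),0]); TO=np.array([541.5,271,0]); Z=np.array([0,0,1.])
hy=np.radians(4.25); HX=np.array([np.cos(hy),np.sin(hy),0]); HY=np.array([-np.sin(hy),np.cos(hy),0]); HO=np.array([510.7,-99,0])
def hop(x,y,z): return HO+x*HX+y*HY+z*Z
E
python3 - <<'E'
from h import *
np.set_printoptions(suppress=True)
TR=zy(.5*tx-.866*Z,-(.866*tx+.5*Z)); g=TO-87*tx+68*Z
p,r=cur();pre=g-70*TR[:,2];print(p,r,pre,TR)
plan(*[(p+(pre-p)*k/4,None) for k in(1,2,3)],(pre,TR))
E
```

```text
[217.7992685  477.6914057  226.74832357] [[-0.90987158  0.41488999  0.00004666]
 [ 0.41488999  0.90987158  0.00003227]
 [-0.00002907  0.00004872 -1.        ]] [513.01948585 389.62987904 128.62133368] [[-0.97236992 -0.20216813  0.11672525]
 [-0.23344536  0.84209088 -0.48619566]
 [ 0.         -0.500011   -0.86601905]]
[-0.954  0.132  0.307] [0. 0. 0.] deg 0.0 mm 81
[-0.954  0.132  0.307] [0. 0. 0.] deg 0.0 mm 81
[-0.954  0.132  0.307] [0. 0. 0.] deg 0.0 mm 81
[-0.954  0.132  0.307] [ 0.0802 -0.0276 -0.1031] deg 48.1 mm 81
```

Call:
step_arm(
  series="-1 -0.954 0.132 0.307 0 0 0; -1 -0.954 0.132 0.307 0 0 0",
)

```text
time: 1.9
tool_pos: [292.9, 455.3, 201.8]
tcp_rot: [3.141, 0.001, 2.715]
contact_force: [-0.1, 0.9, 0.1]
grip_width: 91.8
finger_force: 0.0
```

Call:
step_arm(
  series="-1 -0.954 0.132 0.307 0 0 0; -1 -0.954 0.132 0.307 0 0 0",
)

```text
time: 2.1
tool_pos: [367.7, 432.4, 176.6]
tcp_rot: [-3.141, 0.0, 2.713]
contact_force: [0.2, 0.6, -0.1]
grip_width: 92.0
finger_force: 0.0
```

Call:
step_arm(
  series="-1 -0.954 0.132 0.307 0 0 0; -1 -0.954 0.132 0.307 0 0 0",
)

```text
time: 2.3
tool_pos: [441.7, 410.2, 152.0]
tcp_rot: [-3.141, 0.0, 2.713]
contact_force: [-0.7, 0.1, -0.7]
grip_width: 91.9
finger_force: 0.0
```

Call:
step_arm(
  series="-1 -0.954 0.132 0.307 0.08 -0.0276 -0.103; -1 -0.954 0.132 0.307 0.08 -0.0276 -0.103; -1 -0.954 0.132 0.307 0.08 -0.0276 -0.103; -1 -0.954 0.132 0.307 0.08 -0.0276 -0.103; -1 -0.954 0.132 0.307 0.08 -0.0276 -0.103; -1 -0.954 0.132 0.307 0.08 -0.0276 -0.103; -1 -0.954 0.132 0.307 0.08 -0.0276 -0.103",
)

```text
time: 3.0
tool_pos: [511.8, 390.7, 126.9]
tcp_rot: [-2.618, -0.002, -2.904]
contact_force: [-0.1, 0.2, -0.1]
grip_width: 91.8
finger_force: 0.0
```

Batched calls run in order. Now a check with the wrist camera, and a side view now that the arm is out of the way.

Run:
```python
from h import *
np.set_printoptions(precision=1,suppress=True)
W=cap('wrist');S=cap('scene');D=cap('side')
for n in ['tray_grip','tray_nose','tray']:
    r={}
    for k,c in(('W',W),('S',S),('D',D)):
        e=models.pinpoint(c,n)
        for x in e[:2]: print(n,k,np.array(x['position']),round(x['p'],2),'z-plane',at_z(c,x['position'],{'tray_grip':68,'tray_nose':3,'tray':0}[n]))
g=TO-87*tx+68*Z
print('proj grip',[proj(c,g) for c in(W,S,D)])
save(W,'w1.png')
```

```text
tray_grip W [252.6 199.6] 0.87 z-plane [516.8 352.3  68. ]
tray_grip S [352.3 173.9] 0.68 z-plane [532.1 337.1  68. ]
tray_grip S [300.5 154.4] 0.56 z-plane [334.9 266.   68. ]
tray_grip D [192.7 319.6] 0.95 z-plane [514.6 354.   68. ]
tray_grip D [276.1 325.9] 0.65 z-plane [323.3 281.7  68. ]
tray_nose W [173.4 167.5] 0.83 z-plane [556.2 207.    3. ]
tray_nose S [319.1 152.2] 0.96 z-plane [274.2 412.2   3. ]
tray_nose S [327.6 201.2] 0.92 z-plane [543. 227.   3.]
tray_nose D [208.  287.7] 0.56 z-plane [557.6 210.9   3. ]
tray W [217.5 175.3] 0.59 z-plane [543.3 270.    0. ]
tray S [337.  199.3] 0.93 z-plane [549.1 263.9   0. ]
tray S [309.2 158.4] 0.69 z-plane [287.7 350.7   0. ]
tray D [200.9 308. ] 0.71 z-plane [542.3 276.7   0. ]
tray D [274.2 373.1] 0.56 z-plane [291.8 360.3   0. ]
proj grip [array([254.9, 206.1]), array([354. , 170.9]), array([190.1, 319.1])]
```

View pics/w1.png

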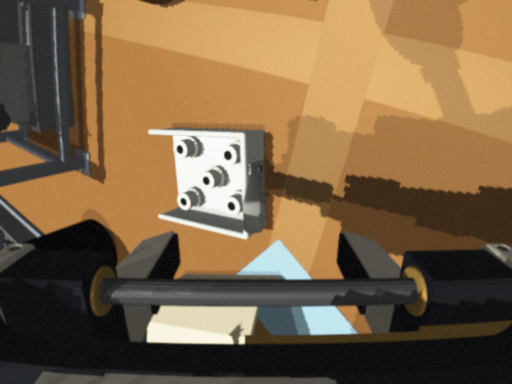

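The wrist view shows the tray at (210,180) with five bushes and its back wall near x=258. The handle is seen end-on. I'll check the tray yaw and the bar position from wrist depth.

```bash
cat >> h.py <<'E'
def cloud(c):
    ys,xs=np.mgrid[0:384,0:512];m=c['depth']>0
    d=np.stack([(xs-c['cx'])/c['f'],(ys-c['cy'])/c['f']],-1);u=d.copy()
    for _ in range(15): u=d/(1+c['k1']*(u**2).sum(-1,keepdims=True))
    P=np.dstack([u,np.ones(m.shape)])*c['depth'][...,None]
    return (P@c['T'][:3,:3].T+c['T'][:3,3])[m]
E
python3 - <<'E'
from h import *
np.set_printoptions(precision=1,suppress=True)
W=cap('wrist')
for a,b in(((152,131),(262,130)),((160,215),(246,237))):
    A,B=at_z(W,a,35),at_z(W,b,35);print(A,B,np.degrees(np.arctan2(*(A-B)[1::-1])))
P=cloud(W);print(len(P),W['f'],W['cx'],W['cy'])
P=P[(abs(P[:,0]-535)<90)&(abs(P[:,1]-290)<120)&(P[:,2]>-20)&(P[:,2]<130)]
for z in range(-5,115,10):
    k=P[(P[:,2]>z)&(P[:,2]<=z+10)]
    if len(k)>3: print(z,len(k),k.mean(0),cv2.minAreaRect(k[:,:2].astype(np.float32)))
E
```

```text
[510.8 198.1  35. ] [471.9 328.6  35. ] -73.40148931411936
[606.  219.9  35. ] [577.6 335.8  35. ] -76.2157888910596
195838 306.3512855466586 258.1082751561121 194.04806171495002
-5 25003 [518.4 315.    0.9] ((535.0053100585938, 290.0082092285156), (179.9920654296875, 239.97776794433594), 0.004711114801466465)
5 1297 [539.6 279.9  10. ] ((566.677490234375, 285.1636657714844), (156.65809631347656, 140.4011688232422), 14.705633163452148)
15 1829 [538.  282.   21.6] ((539.0302734375, 274.1439208984375), (99.92681121826172, 128.66900634765625), 13.407435417175293)
25 919 [540.7 289.7  28. ] ((538.4385986328125, 276.05572509765625), (99.80635833740234, 134.8296661376953), 13.523927688598633)
35 1381 [527.3 288.   37. ] ((538.8648681640625, 278.7363586425781), (102.26457977294922, 142.79608154296875), 14.569571495056152)
45 53 [510.7 341.3  50. ] ((511.0276184082031, 341.3409118652344), (2.346224069595337, 18.358600616455078), 12.417454719543457)
55 64 [509.2 347.4  60.4] ((510.0550842285156, 347.3995666503906), (3.4704484939575195, 19.681068420410156), 14.226627349853516)
65 72 [507.7 352.4  70.3] ((508.57666015625, 352.1105651855469), (2.7867982387542725, 20.32969856262207), 15.839616775512695)
75 77 [506.1 358.1  80.3] ((506.844970703125, 357.84600830078125), (3.0038301944732666, 19.026214599609375), 17.821399688720703)
85 313 [510.9 369.7  92.2] ((511.43017578125, 368.8912658691406), (27.431556701660156, 15.777324676513672), 51.78459930419922)
95 390 [514.8 367.2  96.9] ((515.427978515625, 366.983642578125), (22.56138038635254, 12.337661743164062), 9.764742851257324)
```

```bash
cat >> h.py <<'E'
ty=np.radians(-75.7); tx=np.array([np.cos(ty),np.sin(ty),0]); TO=np.array([541.2,270,0])
TR=zy(.5*tx-.866*Z,-(.866*tx+.5*Z)); G=TO-87*tx+68*Z
E
python3 - <<'E'
from h import *
np.set_printoptions(suppress=True)
t=G+19*TR[:,2]; plan((t-45*TR[:,2],TR),(t,TR)); print(t)
E
```

```text
[ 0.025 -0.008  0.554] [ 0.0003 -0.0011 -0.0021] deg 0.9 mm 44
[-0.    -0.     0.563] [0. 0. 0.] deg 0.0 mm 45
[522.05762814 345.09851665  51.545638  ]
```

Call:
step_arm(
  series="-1 0.025 -0.008 0.55 0 -0.001 -0.002; -1 0.025 -0.008 0.7 0 -0.001 -0.002; -1 0.025 -0.008 0.85 0 -0.001 -0.002; -1 0.025 -0.008 1 0 -0.001 -0.002; -1 0.025 -0.008 1 0 -0.001 -0.002",
)

```text
time: 4.15
tool_pos: [520.5, 349.0, 58.5]
tcp_rot: [-2.619, -0.002, -2.894]
contact_force: [-0.4, 0.3, 0.0]
grip_width: 91.7
finger_force: 0.0
```

Call:
step_arm(
  series="-1 0 0 0.11 0 0 0; 1 0 0 0.11 0 0 0; 1 0 0 0.11 0 0 0; 1 0 0 0.11 0 0 0; 1 0 0 0.11 0 0 0; 1 0 0 0.11 0 0 0; 1 0 0 0.11 0 0 0; 1 0 0 0.11 0 0 0",
)

```text
time: 4.95
tool_pos: [521.7, 345.5, 51.9]
tcp_rot: [-2.619, -0.0, -2.893]
contact_force: [-0.6, -1.2, 0.4]
grip_width: 40.7
finger_force: 0.0
```

Call:
step_arm(
  series="1 0 0 0 0 0 0; 1 0 0 0 0 0 0; 1 0 0 0 0 0 0; 1 0 0 0 0 0 0; 1 0 0 0 0 0 0; 1 0 0 0 0 0 0",
)

```text
time: 5.55
tool_pos: [521.9, 344.9, 52.2]
tcp_rot: [-2.618, -0.0, -2.893]
contact_force: [1.2, -2.2, 3.4]
grip_width: 13.8
finger_force: 29.9
```

```bash
cat >> h.py <<'E'
def trayR(yaw,tilt): # tray axes, nose down by tilt
    x=np.array([np.cos(yaw),np.sin(yaw),0]);y=np.array([-np.sin(yaw),np.cos(yaw),0])
    R0=np.column_stack([x,y,Z]);return R.from_rotvec(y*tilt).as_matrix()@R0
def toolfor(nose,yaw,tilt,rel):
    T=np.eye(4);T[:3,:3]=trayR(yaw,tilt);T[:3,3]=np.array(nose)-T[:3,:3]@[60,0,3];T=T@rel;return T[:3,3],T[:3,:3]
E
python3 - <<'E'
from h import *
np.set_printoptions(suppress=True)
p,r=cur();T=np.eye(4);T[:3,:3]=r;T[:3,3]=p
B=np.eye(4);B[:3,:3]=trayR(ty,0);B[:3,3]=TO
rel=np.linalg.inv(B)@T;np.save('rel',rel);np.save('put',T)
n0=TO+60*tx+3*Z; n1=n0+[0,0,200]; n2=hop(0,25,222); yh=hy-np.pi/2
print(n0,n2)
L=[toolfor(n0+(n1-n0)*k/3,ty,0,rel) for k in(1,2,3)]
L+=[toolfor(n1+(n2-n1)*k/4,ty+(yh-ty)*k/4,0,rel) for k in(1,2,3,4)]
plan(*L); print(L[-1])
E
```

```text
[556.01994076 211.85905612   3.        ] [508.84728775 -74.06874537 222.        ]
[ 0.    -0.416 -0.722] [0. 0. 0.] deg 0.0 mm 67
[ 0.    -0.416 -0.722] [0. 0. 0.] deg 0.0 mm 67
[ 0.    -0.416 -0.722] [0. 0. 0.] deg 0.0 mm 67
[ 0.288 -0.75   0.364] [-0.      0.0035  0.006 ] deg 2.5 mm 71
[ 0.251 -0.763  0.371] [-0.      0.0035  0.006 ] deg 2.5 mm 71
[ 0.213 -0.774  0.378] [-0.      0.0035  0.006 ] deg 2.5 mm 71
[ 0.176 -0.785  0.384] [-0.      0.0035  0.006 ] deg 2.5 mm 71
(array([498.47735578,  62.93121021, 271.24920007]), array([[-0.99731422, -0.06357345,  0.03636977],
       [-0.07324122,  0.86389648, -0.49831577],
       [ 0.00025994, -0.49964117, -0.86623244]]))
```

Call:
step_arm(
  series="1 0 -0.05 -0.09 0 0 0; 1 0 -0.14 -0.25 0 0 0; 1 0 -0.28 -0.486 0 0 0; 1 0 -0.416 -0.722 0 0 0",
)

```text
time: 5.95
tool_pos: [521.5, 346.0, 119.7]
tcp_rot: [-2.621, -0.0, -2.892]
contact_force: [-0.3, 0.7, -2.1]
grip_width: 14.3
finger_force: 30.0
```

Call:
step_arm(
  series="1 0 -0.14 -0.243 0 0 0; 1 0 -0.28 -0.486 0 0 0; 1 0 -0.416 -0.722 0 0 0",
)

```text
time: 6.25
tool_pos: [521.5, 346.0, 187.0]
tcp_rot: [-2.621, 0.001, -2.892]
contact_force: [-0.2, -0.1, -2.5]
grip_width: 13.8
finger_force: 30.0
```

Call:
step_arm(
  series="1 0 -0.14 -0.243 0 0 0; 1 0 -0.25 -0.43 0 0 0; 1 0 -0.34 -0.59 0 0 0; 1 0 -0.4 -0.68 0 0 0; 1 0 -0.416 -0.722 0 0 0",
)

```text
time: 6.75
tool_pos: [521.8, 345.5, 252.9]
tcp_rot: [-2.62, 0.001, -2.893]
contact_force: [-0.4, 0.6, -2.0]
grip_width: 13.6
finger_force: 30.0
```

Call:
step_arm(
  series="1 0.029 -0.075 0.036 0 0.0004 0.0006; 1 0.086 -0.225 0.11 0 0.001 0.002; 1 0.18 -0.468 0.227 0 0.002 0.004; 1 0.288 -0.75 0.364 0 0.0035 0.006",
)

```text
time: 7.15
tool_pos: [515.2, 274.3, 255.1]
tcp_rot: [-2.619, -0.003, -2.936]
contact_force: [0.4, 0.1, -2.9]
grip_width: 13.8
finger_force: 30.0
```

Call:
step_arm(
  series="1 0.084 -0.254 0.124 0 0.0012 0.002; 1 0.167 -0.509 0.247 0 0.0023 0.004; 1 0.251 -0.763 0.371 0 0.0035 0.006",
)

```text
time: 7.45
tool_pos: [509.3, 203.3, 260.3]
tcp_rot: [-2.619, -0.003, -2.981]
contact_force: [0.9, -0.2, -1.9]
grip_width: 13.9
finger_force: 30.0
```

Call:
step_arm(
  series="1 0.071 -0.258 0.126 0 0.0012 0.002; 1 0.142 -0.516 0.252 0 0.0023 0.004; 1 0.213 -0.774 0.378 0 0.0035 0.006",
)

```text
time: 7.75
tool_pos: [503.4, 132.8, 265.1]
tcp_rot: [-2.619, -0.003, -3.025]
contact_force: [1.5, -0.4, -2.8]
grip_width: 13.5
finger_force: 30.0
```

Call:
step_arm(
  series="1 0.053 -0.236 0.115 0 0.001 0.002; 1 0.106 -0.47 0.23 0 0.002 0.0035; 1 0.146 -0.65 0.318 0 0.003 0.005; 1 0.167 -0.745 0.364 0 0.0033 0.0057; 1 0.176 -0.785 0.384 0 0.0035 0.006; 1 0.176 -0.785 0.384 0 0.0035 0.006",
)

```text
time: 8.35
tool_pos: [498.4, 63.3, 270.5]
tcp_rot: [-2.619, -0.002, -3.068]
contact_force: [-0.0, 0.9, -2.9]
grip_width: 14.0
finger_force: 30.0
```

Now plan the tipping, and check the picture first.

Run:
```python
from h import *
np.set_printoptions(suppress=True)
rel=np.load('rel.npy');yh=hy-np.pi/2;d=np.radians
S=cap('scene');save(S,'s2.png')
print([ (np.round(at_z(S,e['position'],225),0),round(e['p'],2)) for e in models.pinpoint(S,'tray_nose')])
L=[toolfor(hop(0,y,z),yh,d(a),rel) for y,z,a in((30,205,20),(32,195,38),(32,190,50),(32,190,60))]
plan(*L); print(np.round(L[-1][0]))
```

```text
[(array([569., 150., 225.]), 0.7), (array([514., -77., 225.]), 0.6), (array([ 696., -446.,  225.]), 0.24)]
[ 0.002 -0.401 -0.17 ] [-0.0554 -0.0001  0.0003] deg 19.9 mm 35
[-0.    -0.441 -0.178] [-0.05  0.   -0.  ] deg 18.0 mm 38
[-0.    -0.324 -0.153] [-0.0333  0.     -0.    ] deg 12.0 mm 29
[-0.    -0.26  -0.184] [-0.0278  0.     -0.    ] deg 10.0 mm 25
[506. -41. 334.]
```

View pics/s2.png

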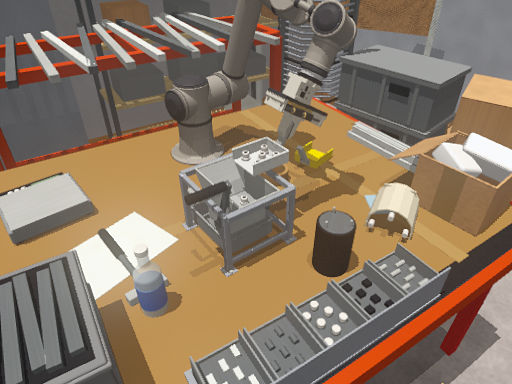

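The tray is held level with its nose over the left part of the mouth, at about (255,165), and all five bushes are aboard. I'll tip it now.

Call:
step_arm(
  series="1 0 -0.1 -0.04 -0.014 0 0; 1 0 -0.2 -0.085 -0.028 0 0; 1 0 -0.3 -0.13 -0.042 0 0; 1 0.002 -0.4 -0.17 -0.0554 0 0",
)

```text
time: 8.85
tool_pos: [500.0, 43.1, 299.0]
tcp_rot: [-2.971, -0.001, -3.065]
contact_force: [0.1, -0.6, -2.4]
grip_width: 13.8
finger_force: 30.0
```

Call:
step_arm(
  series="1 0 -0.09 -0.036 -0.01 0 0; 1 0 -0.18 -0.07 -0.02 0 0; 1 0 -0.265 -0.107 -0.03 0 0; 1 0 -0.353 -0.143 -0.04 0 0; 1 0 -0.441 -0.178 -0.05 0 0; 1 0 -0.441 -0.178 -0.05 0 0; 1 0 -0.441 -0.178 -0.05 0 0; 1 0 -0.441 -0.178 -0.05 0 0",
)

```text
time: 9.65
tool_pos: [502.1, 11.1, 318.4]
tcp_rot: [3.003, -0.002, -3.066]
contact_force: [-0.3, 0.4, -1.3]
grip_width: 14.3
finger_force: 30.0
```

Call:
step_arm(
  series="1 0 -0.11 -0.05 -0.011 0 0; 1 0 -0.216 -0.1 -0.022 0 0; 1 0 -0.324 -0.153 -0.0333 0 0; 1 0 -0.324 -0.153 -0.0333 0 0; 1 0 -0.324 -0.153 -0.0333 0 0; 1 0 -0.324 -0.153 -0.0333 0 0",
)

```text
time: 10.25
tool_pos: [504.2, -16.0, 327.2]
tcp_rot: [2.794, -0.001, -3.066]
contact_force: [-0.3, 0.2, -2.8]
grip_width: 13.9
finger_force: 30.0
```

Run:
```python
from h import *
np.set_printoptions(precision=0,suppress=True)
S=cap('scene');D=cap('side')
for c in(S,D):
    print([(np.array(e['position']),round(e['p'],2),at_depth(c,e['position'],dep(c,e['position']))) for e in models.look_for(c,'bush0')])
a=S['frame'][110:230,160:320,::-1];b=D['frame'][110:230,190:350,::-1]
cv2.imwrite('pics/d1.png',cv2.resize(np.hstack([a,b]),(800,300),interpolation=2))
```

```text
[(array([334., 242.]), 0.61, array([792.,  16., 128.])), (array([242., 196.]), 0.58, array([517., -83., 132.])), (array([236., 199.]), 0.54, array([ 517., -104.,  129.])), (array([255., 152.]), 0.18, array([489., -24., 243.]))]
[]
```

View pics/d1.png

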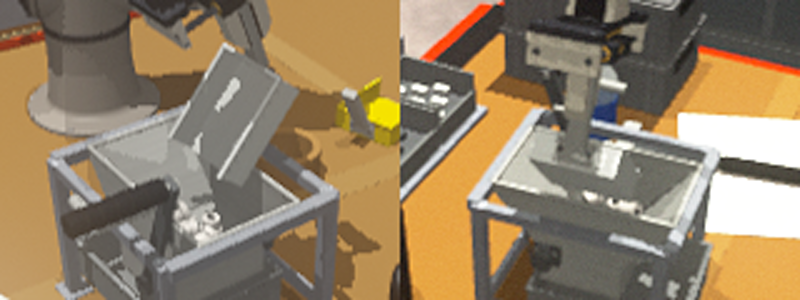

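The tray looks mostly empty, with the bushes piled at about (200,230) in the crop. Two bright marks on the tray floor could be bushes or glare, so I'll tilt further and shake.

Call:
step_arm(
  series="1 0 -0.13 -0.09 -0.014 0 0; 1 0 -0.26 -0.184 -0.0278 0 0; 1 0 -0.26 -0.234 -0.0278 0 0; 1 0 -0.26 -0.134 -0.0278 0 0; 1 0 -0.26 -0.234 -0.0278 0 0; 1 0 -0.26 -0.134 -0.0278 0 0; 1 0 -0.26 -0.184 -0.0278 0 0; 1 0 -0.26 -0.184 -0.0278 0 0; 1 0 -0.26 -0.184 -0.0278 0 0",
)

```text
time: 11.35
tool_pos: [506.2, -41.4, 334.0]
tcp_rot: [2.618, -0.001, -3.067]
contact_force: [0.3, -0.0, -1.4]
grip_width: 13.8
finger_force: 30.0
```

Run:
```python
from h import *
np.set_printoptions(precision=0,suppress=True)
S=cap('scene');D=cap('side')
for c in(S,D):
    print([(np.array(e['position']),round(e['p'],2),at_depth(c,e['position'],dep(c,e['position']))) for e in models.look_for(c,'bush0')])
# tray-surface residual: points above tray floor plane
rel=np.load('rel.npy');p,r=cur();T=np.eye(4);T[:3,:3]=r;T[:3,3]=p;B=T@np.linalg.inv(rel);Bi=np.linalg.inv(B)
for c in (S,D):
    P=cloud(c)@Bi[:3,:3].T+Bi[:3,3];m=(abs(P[:,0])<56)&(abs(P[:,1])<44)&(abs(P[:,2])<34)
    q=P[m];print(len(q),np.histogram(q[:,2],bins=[-34,-5,0,3,6,10,15,20,26,34])[0],q[q[:,2]>12][:8])
a=S['frame'][120:220,170:290,::-1]
cv2.imwrite('pics/d2.png',cv2.resize(a,(720,600),interpolation=2))
```

```text
[(array([235., 200.]), 0.47, array([ 517., -107.,  127.]))]
[(array([275., 151.]), 0.41, array([ 610., -393.,   93.]))]
534 [ 22   4 259 246   3   0   0   0   0] []
599 [149 340  94   4   2   2   3   2   3] [[-56.  27.  34.]
 [-54.  30.  31.]
 [-55.  18.  33.]
 [-56.  33.  16.]
 [-56.  -5.  16.]
 [-55. -39.  25.]
 [-56. -36.  18.]
 [-55. -43.  20.]]
```

View pics/d2.png

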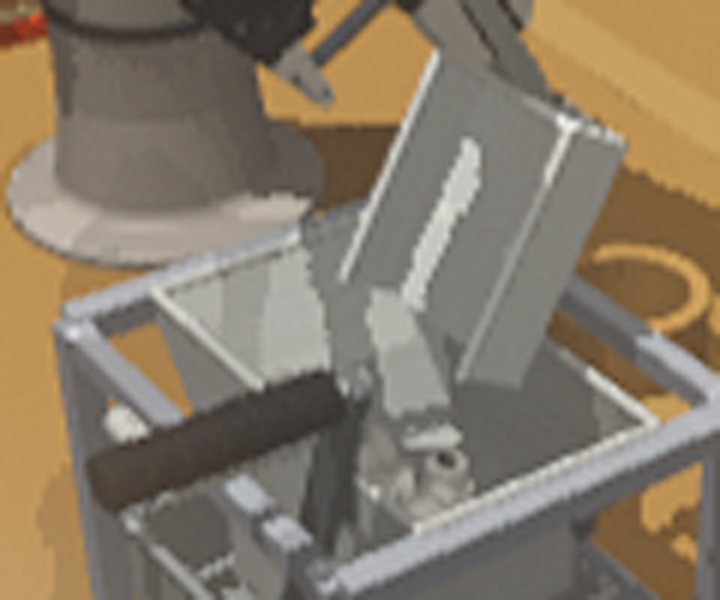

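The tray is empty: the bright strip is flat glare, and the depth shows nothing above its floor. Now I'll return it.

Run:
```python
from h import *
np.set_printoptions(suppress=True)
rel=np.load('rel.npy');yh=hy-np.pi/2;d=np.radians
n0=TO+60*tx+3*Z; n1=n0+[0,0,60];n2=hop(0,30,235)
L=[toolfor(hop(0,32,212),yh,d(32),rel),toolfor(n2,yh,0,rel)]
L+=[toolfor(n2+(n1-n2)*k/5,yh+(ty-yh)*k/5,0,rel) for k in(1,2,3,4,5)]
L+=[toolfor(n0+[0,0,1],ty,0,rel)]
plan(*L)
```

```text
[-0.001  0.657  0.483] [ 0.0777 -0.0001  0.0001] deg 28.0 mm 65
[-0.     0.543  0.549] [ 0.0889 -0.0001  0.0001] deg 32.0 mm 62
[-0.11   0.813  0.027] [ 0.     -0.0028 -0.0048] deg 2.0 mm 66
[-0.134  0.807  0.031] [ 0.     -0.0028 -0.0048] deg 2.0 mm 66
[-0.158  0.801  0.034] [ 0.     -0.0028 -0.0048] deg 2.0 mm 65
[-0.182  0.794  0.038] [ 0.     -0.0028 -0.0048] deg 2.0 mm 65
[-0.205  0.787  0.043] [ 0.     -0.0028 -0.0048] deg 2.0 mm 65
[-0.     0.368  0.639] [0. 0. 0.] deg 0.0 mm 59
```

Run:
```python
from h import *
np.set_printoptions(suppress=True)
rel=np.load('rel.npy');yh=hy-np.pi/2;d=np.radians
n0=TO+60*tx+3*Z; n1=n0+[0,0,50];n2=hop(0,30,235);nm=n2+(n1-n2)*.45;nm[2]=235
L=[toolfor(hop(0,32,212),yh,d(32),rel),toolfor(n2,yh,0,rel)]
L+=[toolfor(n2+(nm-n2)*k/2,yh+(ty-yh)*k/2,0,rel) for k in(1,2)]
L+=[toolfor(nm+(n1-nm)*k/3,ty,0,rel) for k in(1,2,3)]
L+=[toolfor(n0+[0,0,1],ty,0,rel)]
plan(*L)
```

```text
[-0.001  0.657  0.483] [ 0.0777 -0.0001  0.0001] deg 28.0 mm 65
[-0.     0.543  0.549] [ 0.0889 -0.0001  0.0001] deg 32.0 mm 62
[-0.041  0.668 -0.385] [ 0.     -0.007  -0.0121] deg 5.0 mm 62
[-0.108  0.651 -0.376] [ 0.     -0.007  -0.0121] deg 5.0 mm 61
[-0.264  0.896  0.358] [0. 0. 0.] deg 0.0 mm 80
[-0.264  0.896  0.358] [0. 0. 0.] deg 0.0 mm 80
[-0.264  0.896  0.358] [0. 0. 0.] deg 0.0 mm 80
[-0.     0.306  0.531] [0. 0. 0.] deg 0.0 mm 49
```

Call:
step_arm(
  series="1 0 0.164 0.121 0.0194 0 0; 1 0 0.329 0.24 0.039 0 0; 1 0 0.493 0.362 0.058 0 0; 1 0 0.657 0.483 0.0777 0 0",
)

```text
time: 11.95
tool_pos: [501.4, 23.3, 327.3]
tcp_rot: [3.11, 0.001, -3.068]
contact_force: [-0.5, -0.3, -2.1]
grip_width: 13.8
finger_force: 30.0
```

Call:
step_arm(
  series="1 0 0.136 0.137 0.0222 0 0; 1 0 0.27 0.275 0.0445 0 0; 1 0 0.41 0.412 0.0667 0 0; 1 0 0.543 0.549 0.0889 0 0; 1 0 0.543 0.549 0.0889 0 0",
)

```text
time: 12.45
tool_pos: [496.3, 71.8, 280.9]
tcp_rot: [-2.616, -0.008, -3.061]
contact_force: [-0.4, 0.2, -1.4]
grip_width: 13.7
finger_force: 30.0
```

Call:
step_arm(
  series="1 -0.02 0.334 -0.192 0 -0.0035 -0.006; 1 -0.041 0.668 -0.385 0 -0.007 -0.0121",
)

```text
time: 12.65
tool_pos: [496.7, 130.1, 284.4]
tcp_rot: [-2.621, -0.002, -2.979]
contact_force: [1.0, -1.2, -1.0]
grip_width: 14.1
finger_force: 30.0
```

Call:
step_arm(
  series="1 -0.054 0.325 -0.188 0 -0.0035 -0.006; 1 -0.108 0.651 -0.376 0 -0.007 -0.0121",
)

```text
time: 12.85
tool_pos: [495.6, 191.1, 284.8]
tcp_rot: [-2.621, -0.001, -2.891]
contact_force: [1.3, -0.3, -1.4]
grip_width: 13.7
finger_force: 30.0
```

Call:
step_arm(
  series="1 -0.13 0.448 0.18 0 0 0; 1 -0.264 0.896 0.358 0 0 0",
)

```text
time: 13.05
tool_pos: [504.7, 242.9, 224.3]
tcp_rot: [-2.622, 0.002, -2.893]
contact_force: [-0.4, -0.3, -1.9]
grip_width: 13.8
finger_force: 30.0
```

Call:
step_arm(
  series="1 -0.13 0.448 0.18 0 0 0; 1 -0.264 0.896 0.358 0 0 0",
)

```text
time: 13.25
tool_pos: [513.3, 294.0, 162.4]
tcp_rot: [-2.622, -0.001, -2.893]
contact_force: [-0.3, 0.7, -1.1]
grip_width: 13.7
finger_force: 30.0
```

Call:
step_arm(
  series="1 -0.13 0.448 0.18 0 0 0; 1 -0.22 0.75 0.3 0 0 0; 1 -0.264 0.896 0.358 0 0 0; 1 -0.264 0.896 0.358 0 0 0",
)

```text
time: 13.65
tool_pos: [521.2, 344.8, 101.1]
tcp_rot: [-2.619, -0.003, -2.892]
contact_force: [0.3, -0.6, -1.9]
grip_width: 13.8
finger_force: 30.0
```

Call:
step_arm(
  series="1 0 0.1 0.17 0 0 0; 1 0 0.2 0.34 0 0 0; 1 0 0.26 0.45 0 0 0; 1 0 0.29 0.5 0 0 0; 1 0 0.306 0.531 0 0 0; 1 0 0.306 0.531 0 0 0; 1 0 0.306 0.531 0 0 0",
)

```text
time: 14.35
tool_pos: [521.4, 345.2, 53.9]
tcp_rot: [-2.619, -0.0, -2.892]
contact_force: [0.5, -0.6, -1.4]
grip_width: 13.9
finger_force: 30.0
```

Call:
step_arm(
  series="1 0 0.012 0.02 0 0 0; 1 0 0.012 0.02 0 0 0; 0 0 0.012 0.02 0 0 0; 0 0 0.012 0.02 0 0 0; 0 0 0.012 0.02 0 0 0; 0 0 0.012 0.02 0 0 0; 0 0 0.012 0.02 0 0 0; 0 0 0.012 -0.1 0 0 0; 0 0 0.012 -0.3 0 0 0; 0 0 0.012 -0.6 0 0 0; 0 0 0.012 -0.95 0 0 0; 0 0 0.012 -0.95 0 0 0; 0 0 0.012 -0.95 0 0 0",
)

```text
time: 15.65
tool_pos: [511.6, 383.0, 119.2]
tcp_rot: [-2.619, 0.0, -2.891]
contact_force: [0.6, -0.4, 0.8]
grip_width: 46.1
finger_force: 0.0
```

Run:
```python
from h import *
np.set_printoptions(precision=1,suppress=True)
S=cap('scene');D=cap('side');W=cap('wrist')
ps={}
for n in ['catch_grip','catch_hinge','lever_handle']:
    for k,c in(('S',S),('D',D)):
        e=models.pinpoint(c,n);ps[n,k]=e
        print(n,k,[(np.array(x['position']),round(x['p'],2)) for x in e[:3]])
    for a in ps[n,'S'][:2]:
        for b in ps[n,'D'][:2]:
            x,g=tri(S,a['position'],D,b['position']);q=x-HO
            if g<15: print('   tri hop',q@HX,q@HY,q[2],'gap',g)
for k in (S,D,W):
  P=cloud(k);m=(abs(P[:,0]-541)<75)&(abs(P[:,1]-270)<75)&(P[:,2]>28)&(P[:,2]<45);print('tray walls z',len(P[m]),np.percentile(P[m][:,2],[50,95]))
  q=P-HO;h=np.column_stack([q@HX,q@HY,q[:,2]])
  for z0 in range(200,260,10):
    m=(h[:,0]>-20)&(h[:,0]<84)&(h[:,1]<-70)&(h[:,1]>-220)&(h[:,2]>z0)&(h[:,2]<=z0+10)
    if m.sum()>3: print(z0,m.sum(),h[m].min(0),h[m].max(0),h[m].mean(0))
a=S['frame'][150:230,170:250,::-1];b=D['frame'][110:190,230:310,::-1]
cv2.imwrite('pics/e1.png',cv2.resize(np.hstack([a,b]),(800,400),interpolation=2))
```

```text
catch_grip S [(array([195.9, 193.8]), 0.5)]
catch_grip D [(array([275. , 141.5]), 0.68)]
   tri hop 36.66785131501477 -143.26752831451094 229.9957195268928 gap 13.536723138117301
catch_hinge S [(array([221.1, 179.2]), 0.66), (array([123.4, 262.5]), 0.44)]
catch_hinge D [(array([265.1, 156. ]), 0.6)]
   tri hop 33.6779855134012 -61.15293324829459 231.76201410448428 gap 5.187467025184166
lever_handle S [(array([203.6, 193. ]), 0.85)]
lever_handle D [(array([201.8, 306.3]), 0.71), (array([254.2, 129.5]), 0.53)]
   tri hop 101.81650954397193 -145.8019533521818 265.53375770735033 gap 6.166799593999525
tray walls z 233 [36.  41.1]
200 10 [ 69.2 -87.7 201.8] [ 82.4 -85.9 209.4] [ 76.1 -86.7 205.7]
210 20 [  67.  -146.6  210.7] [ 83.6 -85.  220. ] [  72.2 -103.   217.2]
220 62 [  11.7 -151.1  220.1] [ 83.  -82.6 230. ] [  60.9 -119.3  223.6]
230 20 [  13.3 -149.7  230. ] [ 79.5 -86.6 234.2] [  27.9 -142.   231.6]
tray walls z 101 [36.8 40.4]
200 5 [ 75.2 -80.9 201.4] [ 82.3 -78.  208.1] [ 78.3 -79.  203.9]
210 11 [  13.2 -143.3  212.6] [ 81.5 -75.4 220. ] [  55.1 -110.2  217.4]
220 71 [  13.7 -147.1  220.8] [ 83.  -72.6 230. ] [  47.6 -120.4  225.9]
230 59 [  11.1 -148.3  230. ] [ 83.3 -71.2 238.8] [  57.9 -112.4  232.2]
240 6 [ 79.9 -82.2 240.9] [ 83.6 -74.5 247.3] [ 81.4 -79.2 244.6]
tray walls z 1887 [36.6 38.2]
```

View pics/e1.png

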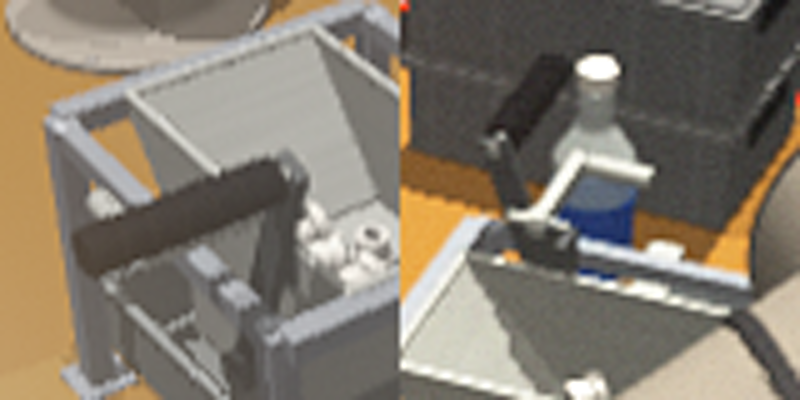

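The left crop shows the pin at (103,200) and the catch bar lying level behind it. In the hopper frame the pin is at about (36,−143,225) and the catch hinge at y≈−68. The tray is standing flat. Next I'll plan the transfer to the pin.

```bash
cat >> h.py <<'E'
a=np.radians(25); CR=zy(np.sin(a)*HX-np.cos(a)*Z,HY)
def cg(x,y,z): return hop(x,y,z)+19*CR[:,2]
E
python3 - <<'E'
from h import *
np.set_printoptions(suppress=True)
p,r=cur(); g=cg(32,-143,228); pre=g-70*CR[:,2]; m=np.array([480,280,250.])
L=[(p+(m-p)/2,r),(m,CR)]
n=7;L+=[(m+(pre-m)*k/n,None) for k in range(1,n+1)]
plan(*L);print(pre,g,CR)
E
```

```text
[ 0.351 -0.905 -0.427] [0. 0. 0.] deg 0.0 mm 85
[ 0.351 -0.905 -0.427] [-0.0756 -0.0606  0.045 ] deg 38.5 mm 85
[-0.039 -0.934 -0.029] [0. 0. 0.] deg 0.0 mm 75
[-0.039 -0.934 -0.029] [0. 0. 0.] deg 0.0 mm 75
[-0.039 -0.934 -0.029] [0. 0. 0.] deg 0.0 mm 75
[-0.039 -0.934 -0.029] [0. 0. 0.] deg 0.0 mm 75
[-0.039 -0.934 -0.029] [0. 0. 0.] deg 0.0 mm 75
[-0.039 -0.934 -0.029] [0. 0. 0.] deg 0.0 mm 75
[-0.039 -0.934 -0.029] [0. 0. 0.] deg 0.0 mm 75
[ 531.71525689 -240.83260445  274.22169714] [ 561.21718668 -238.64023236  210.78015205] [[-0.90381561 -0.07410849  0.42145614]
 [-0.0671651   0.99725019  0.0313196 ]
 [-0.42261826  0.         -0.90630779]]
```

Call:
step_arm(
  series="0 0.175 -0.45 -0.213 0 0 0; 0 0.351 -0.905 -0.427 0 0 0",
)

```text
time: 16.3
tool_pos: [495.1, 330.6, 183.3]
tcp_rot: [-2.617, -0.005, -2.891]
contact_force: [1.1, 0.2, -0.2]
grip_width: 45.8
finger_force: 0.0
```

Call:
step_arm(
  series="0 0.175 -0.45 -0.213 -0.018 -0.015 0.011; 0 0.351 -0.905 -0.427 -0.036 -0.03 0.022; 0 0.351 -0.905 -0.427 -0.0756 -0.0606 0.045; 0 0.351 -0.905 -0.427 -0.0756 -0.0606 0.045; 0 0.351 -0.905 -0.427 -0.0756 -0.0606 0.045",
)

```text
time: 16.8
tool_pos: [479.1, 278.9, 251.6]
tcp_rot: [3.136, 0.441, -3.072]
contact_force: [0.1, 0.2, -0.4]
grip_width: 45.9
finger_force: 0.0
```

Call:
step_arm(
  series="0 -0.02 -0.467 -0.015 0 0 0; 0 -0.039 -0.934 -0.029 0 0 0",
)

```text
time: 17.0
tool_pos: [486.7, 205.0, 254.1]
tcp_rot: [3.141, 0.438, -3.066]
contact_force: [1.2, 0.2, 0.0]
grip_width: 45.8
finger_force: 0.0
```

Call:
step_arm(
  series="0 -0.02 -0.467 -0.015 0 0 0; 0 -0.039 -0.934 -0.029 0 0 0",
)

```text
time: 17.2
tool_pos: [494.4, 130.1, 257.5]
tcp_rot: [3.142, 0.438, -3.067]
contact_force: [1.2, -0.3, 0.1]
grip_width: 46.1
finger_force: 0.0
```

Call:
step_arm(
  series="0 -0.02 -0.467 -0.015 0 0 0; 0 -0.039 -0.934 -0.029 0 0 0",
)

```text
time: 17.4
tool_pos: [501.8, 55.6, 260.9]
tcp_rot: [3.142, 0.438, -3.067]
contact_force: [0.9, -0.4, 0.0]
grip_width: 46.2
finger_force: 0.0
```

Call:
step_arm(
  series="0 -0.02 -0.467 -0.015 0 0 0; 0 -0.039 -0.934 -0.029 0 0 0",
)

```text
time: 17.6
tool_pos: [509.2, -18.9, 264.3]
tcp_rot: [-3.142, 0.437, -3.067]
contact_force: [1.3, 0.3, 0.3]
grip_width: 46.0
finger_force: 0.0
```

Call:
step_arm(
  series="0 -0.02 -0.467 -0.015 0 0 0; 0 -0.039 -0.934 -0.029 0 0 0",
)

```text
time: 17.8
tool_pos: [516.6, -93.3, 267.7]
tcp_rot: [3.142, 0.437, -3.068]
contact_force: [1.2, 0.1, -0.0]
grip_width: 45.8
finger_force: 0.0
```

Call:
step_arm(
  series="0 -0.02 -0.467 -0.015 0 0 0; 0 -0.039 -0.934 -0.029 0 0 0",
)

```text
time: 18.0
tool_pos: [523.9, -167.8, 271.0]
tcp_rot: [-3.142, 0.437, -3.068]
contact_force: [1.0, -0.8, 0.6]
grip_width: 46.3
finger_force: 0.0
```

Call:
step_arm(
  series="0 -0.02 -0.467 -0.015 0 0 0; 0 -0.039 -0.934 -0.029 0 0 0; 0 -0.039 -0.934 -0.029 0 0 0",
)

```text
time: 18.3
tool_pos: [531.7, -244.9, 274.0]
tcp_rot: [-3.14, 0.437, -3.071]
contact_force: [-0.4, -0.6, -0.2]
grip_width: 46.0
finger_force: 0.0
```

Run:
```python
from h import *
np.set_printoptions(precision=2,suppress=True)
o=readout.get_obs();print(o['joint_positions'])
W=cap('wrist')
for e in models.pinpoint(W,'catch_grip')[:2]:
    x=at_z(W,e['position'],225)-HO;print('cg',np.array(e['position']),e['p'],x@HX,x@HY)
P=cloud(W);q=P-HO;h=np.column_stack([q@HX,q@HY,q[:,2]])
for x0 in range(0,65,8):
    m=(h[:,0]>x0)&(h[:,0]<=x0+8)&(h[:,1]<-115)&(h[:,1]>-175)&(h[:,2]>205)&(h[:,2]<250)
    if m.sum()>3: print(x0,m.sum(),h[m].min(0),h[m].max(0),h[m].mean(0))
g=cg(32,-143,228);plan((g,CR));print(proj(W,hop(32,-143,225)))
```

```text
[-0.73  0.23  1.63  0.37  1.   -2.53]
cg [263.9 217.4] 0.79 38.534381509196265 -142.32165805581985
8 176 [  13.89 -149.45  219.43] [  16.   -136.16  232.04] [  15.37 -142.92  225.87]
16 180 [  16.   -149.55  218.92] [  24.   -135.95  233.01] [  19.48 -142.87  229.99]
24 143 [  24.15 -149.68  225.17] [  31.97 -135.9   232.78] [  27.89 -143.05  230.55]
32 141 [  32.06 -149.79  224.87] [  39.88 -136.24  232.87] [  36.02 -143.2   230.49]
40 121 [  40.   -149.86  225.09] [  47.85 -135.99  233.01] [  43.85 -142.93  230.42]
48 110 [  48.08 -149.19  225.04] [  55.97 -135.9   232.04] [  52.13 -142.75  230.14]
56 581 [  56.05 -149.23  217.33] [  63.98 -115.09  233.6 ] [  60.31 -129.07  227.72]
64 121 [  64.07 -146.89  230.75] [  68.54 -115.77  233.68] [  66.08 -131.46  232.7 ]
[-0.01 -0.    0.87] [ 0. -0. -0.] deg 0.1 mm 70
[263.06 211.39]
```

Call:
step_arm(
  series="0 -0.01 0 0.3 0 0 0; 0 -0.01 0 0.6 0 0 0; 0 -0.01 0 0.8 0 0 0; 0 -0.01 0 0.87 0 0 0; 1 -0.01 0 0.87 0 0 0; 1 -0.01 0 0.87 0 0 0; 1 -0.01 0 0.87 0 0 0; 1 -0.01 0 0.87 0 0 0; 1 -0.01 0 0.87 0 0 0; 1 -0.01 0 0.87 0 0 0; 1 -0.01 0 0.87 0 0 0",
)

```text
time: 19.5
tool_pos: [561.8, -239.3, 212.2]
tcp_rot: [-3.14, 0.438, -3.068]
contact_force: [-2.0, -4.8, 2.6]
grip_width: 13.2
finger_force: 30.0
```

Call:
step_arm(
  series="1 -0.059 0.011 -0.127 0 0 0; 1 -0.117 0.042 -0.251 0 0 0; 1 -0.172 0.093 -0.369 0 0 0; 1 -0.223 0.164 -0.479 0 0 0; 1 -0.27 0.251 -0.579 0 0 0; 1 -0.31 0.355 -0.665 0 0 0; 1 -0.344 0.471 -0.737 0 0 0; 1 -0.369 0.598 -0.792 0 0 0; 1 -0.387 0.732 -0.829 0 0 0; 1 -0.395 0.871 -0.847 0 0 0",
)

```text
time: 20.5
tool_pos: [557.3, -170.6, 289.5]
tcp_rot: [-3.136, 0.442, -3.067]
contact_force: [-1.0, -4.7, 6.1]
grip_width: 13.0
finger_force: 30.0
```

Call:
step_arm(
  series="1 0 0.14 0 0 0 0; 1 0.01 0.279 0.02 0 0 0; 1 0.027 0.413 0.058 0 0 0; 1 0.053 0.54 0.114 0 0 0; 1 0.07 0.605 0.15 0 0 0; 0 0.07 0.605 0.15 0 0 0; 0 0.07 0.605 0.15 0 0 0; 0 0.07 0.605 0.15 0 0 0; 0 0.07 0.605 0.15 0 0 0; 0 0.07 0.605 0.15 0 0 0; 0 0.07 0.605 -0.2 0 0 0; 0 0.07 0.605 -0.6 0 0 0; 0 0.07 0.605 -0.6 0 0 0",
)

```text
time: 21.8
tool_pos: [528.1, -123.1, 331.5]
tcp_rot: [-3.138, 0.443, -3.066]
contact_force: [-0.2, 0.2, -0.1]
grip_width: 45.8
finger_force: 0.0
```

Run:
```python
from h import *
np.set_printoptions(precision=2,suppress=True)
S=cap('scene');D=cap('side');W=cap('wrist')
e=[models.pinpoint(c,'catch_grip')[:1] for c in(S,D,W)]
if e[0] and e[1]:
    x,g=tri(S,e[0][0]['position'],D,e[1][0]['position']);x=x-HO;print(x@HX,x@HY,x[2],g)
print([(np.array(k[0]['position']),k[0]['p']) for k in e if k])
print('expected off',[proj(c,hop(36,-68+44,226+61)) for c in(S,D,W)])
P=cloud(W);q=P-HO;h=np.column_stack([q@HX,q@HY,q[:,2]])
m=(h[:,0]>10)&(h[:,0]<84)&(abs(h[:,1]+60)<90)&(h[:,2]>240)&(h[:,2]<330);print(m.sum(),h[m].min(0),h[m].max(0))
m&=(h[:,0]<50)
if m.sum(): print('pin',m.sum(),h[m].mean(0),h[m].min(0),h[m].max(0))
for c in(S,D,W):
    for k in models.pinpoint(c,'lever_handle')[:2]:
        x=at_z(c,k['position'],265)-HO;print('lev',k['p'],x@HX,x@HY)
# handle plan: tool down-ish, closing along HX
HR=zy(-Z,-HX)
for s in(1,-1):
    print(R.from_matrix(cur()[1].T@zy(-Z,s*HX)).as_rotvec()/2/np.pi)
print(cur()[0],readout.get_obs()['joint_positions'])
```

```text
-65.14048146919774 54.16835937773055 203.9348410696365 21.890088833494115
[(array([235.4, 156.9]), 0.48), (array([281.4, 193.7]), 0.7), (array([255.4, 217. ]), 0.96)]
expected off [array([234.06, 156.72]), array([261.52, 146.32]), array([258.23, 218.95])]
2108 [ 10.25 -85.61 240.11] [ 83.97  -1.32 329.96]
pin 855 [ 27.19 -23.81 291.01] [ 10.25 -47.11 279.19] [ 49.93  -1.32 329.96]
lev 0.95 96.85586918251705 -147.35420497454083
lev 0.71 -7.567190045460961 37.32748050896105
lev 0.54 96.19951125068596 -136.474478220216
lev 0.87 97.94423291466407 -139.47402038910468
[0.05 0.05 0.25]
[-0.05  0.05 -0.25]
[ 527.53 -122.21  326.53] [-0.51  0.08  1.66  0.27  1.04 -2.25]
```

The catch is over: depth puts the pin at hopper (27,−24,287), as expected for 2.2 rad. Next I'll plan the handle grasp.

```bash
cat >> h.py <<'E'
HR=zy(-Z,HX)
E
python3 - <<'E'
from h import *
np.set_printoptions(suppress=True)
p,r=cur();g=hop(98,-142,266-19)
a=p+[10,-40,25];plan((a,HR),(hop(98,-142,340),HR),(hop(98,-142,300),HR),(g,HR));print(g)
E
```

```text
[-0.211 -0.508 -0.247] [0.0545 0.0542 0.2457] deg 92.7 mm 48
[-0.962  0.949  0.144] [0. 0. 0.] deg 0.0 mm 109
[0.  0.  0.5] [0. 0. 0.] deg 0.0 mm 40
[0.    0.    0.662] [0. 0. 0.] deg 0.0 mm 53
[ 618.95392375 -233.34689424  247.        ]
```

Call:
step_arm(
  series="-0.4 -0.211 -0.508 -0.247 0.0545 0.0542 0.2457; -0.4 -0.211 -0.508 -0.247 0.0545 0.0542 0.2457; -0.4 -0.211 -0.508 -0.247 0.0545 0.0542 0.2457; -0.4 -0.211 -0.508 -0.247 0.0545 0.0542 0.2457; -0.4 -0.211 -0.508 -0.247 0.0545 0.0542 0.2457; -0.4 -0.211 -0.508 -0.247 0.0545 0.0542 0.2457; -0.4 -0.211 -0.508 -0.247 0.0545 0.0542 0.2457; -0.4 -0.211 -0.508 -0.247 0.0545 0.0542 0.2457; -0.4 -0.211 -0.508 -0.247 0.0545 0.0542 0.2457; -0.4 -0.211 -0.508 -0.247 0.0545 0.0542 0.2457; -0.4 -0.211 -0.508 -0.247 0.0545 0.0542 0.2457; -0.4 -0.211 -0.508 -0.247 0.0545 0.0542 0.2457; -0.4 -0.211 -0.508 -0.247 0.0545 0.0542 0.2457",
)

```text
time: 23.55
tool_pos: [537.6, -162.4, 351.8]
tcp_rot: [3.14, 0.001, 1.648]
contact_force: [0.2, 0.2, -0.4]
grip_width: 64.5
finger_force: 0.0
```

Call:
step_arm(
  series="-0.4 -0.32 0.316 0.048 0 0 0; -0.4 -0.64 0.632 0.096 0 0 0; -0.4 -0.962 0.949 0.144 0 0 0; -0.4 -0.962 0.949 0.144 0 0 0; -0.4 -0.962 0.949 0.144 0 0 0",
)

```text
time: 24.05
tool_pos: [618.9, -233.6, 339.8]
tcp_rot: [3.141, -0.0, 1.646]
contact_force: [-0.2, 1.3, 0.4]
grip_width: 64.2
finger_force: 0.0
```

Run:
```python
from h import *
np.set_printoptions(precision=2,suppress=True)
W=cap('wrist');P=cloud(W);q=P-HO;h=np.column_stack([q@HX,q@HY,q[:,2]])
for x in models.pinpoint(W,'lever_handle')[:2]:
    v=at_z(W,x['position'],265)-HO;print(x['p'],v@HX,v@HY)
for y0 in range(-200,-85,20):
    m=(h[:,1]>y0)&(h[:,1]<y0+20)&(abs(h[:,0]-98)<40)&(h[:,2]>255)&(h[:,2]<290)
    if m.sum()>3: print(y0,m.sum(),h[m].min(0),h[m].max(0),h[m].mean(0))
plan((hop(98,-142,247),HR));print(readout.get_obs()['joint_positions'],readout.get_obs()['grip_width'])
```

```text
0.93 96.96059597056315 -139.42222101203225
-200 242 [  89.03 -189.86  264.23] [ 112.01 -180.    277.18] [ 100.4  -184.21  273.68]
-180 620 [  88.21 -179.98  262.32] [ 112.72 -160.13  277.97] [ 100.13 -170.21  273.75]
-160 732 [  87.81 -159.99  261.91] [ 112.48 -140.    278.72] [ 100.27 -150.02  273.94]
-140 740 [  87.96 -139.99  262.64] [ 112.73 -120.09  278.33] [ 100.22 -129.86  274.01]
-120 822 [  88.05 -119.99  261.39] [ 112.49 -100.02  278.38] [ 100.3  -109.81  274.03]
-100 790 [ 86.57 -99.95 255.32] [112.1  -80.02 278.81] [ 99.93 -90.2  271.26]
[-0.01  0.    1.19] [0. 0. 0.] deg 0.2 mm 95
[-0.48  0.57  0.85  0.    1.72 -0.55] 64.18842315992215
```

Call:
step_arm(
  series="-0.4 -0.01 0.025 0.3 0 0 0; -0.4 -0.01 0.025 0.6 0 0 0; -0.4 -0.01 0.025 0.8 0 0 0; -0.4 -0.01 0.025 0.95 0 0 0",
)

```text
time: 24.55
tool_pos: [620.4, -233.2, 265.4]
tcp_rot: [3.14, 0.001, 1.646]
contact_force: [0.1, -0.4, 0.5]
grip_width: 64.3
finger_force: 0.0
```

Call:
step_arm(
  series="-0.4 0 0 0.13 0 0 0; -0.4 0 0 0.22 0 0 0; 1 0 0 0.22 0 0 0; 1 0 0 0.22 0 0 0; 1 0 0 0.22 0 0 0; 1 0 0 0.22 0 0 0; 1 0 0 0.22 0 0 0; 1 0 0 0.22 0 0 0; 1 0 0 0.22 0 0 0; 1 0 0 0.22 0 0 0",
)

```text
time: 25.55
tool_pos: [619.8, -234.4, 247.5]
tcp_rot: [-3.14, 0.001, 1.644]
contact_force: [-4.8, -0.5, 2.0]
grip_width: 23.4
finger_force: 30.0
```

Call:
step_arm(
  series="1 0 -0.1 -0.03 0 0 0; 1 0 -0.2025 -0.0625 0 0 0; 1 0 -0.411 -0.105 0 0 0; 1 0 -0.6225 -0.126 0 0 0; 1 0 -0.835 -0.126 0 0 0; 1 0 -0.99 -0.1125 0 0 0",
)

```text
time: 26.15
tool_pos: [541.4, -240.2, 256.7]
tcp_rot: [3.138, 0.001, 1.644]
contact_force: [4.8, 0.1, -3.5]
grip_width: 23.4
finger_force: 30.0
```

Call:
step_arm(
  series="1 0 -0.209 0.0375 0 0 0; 1 0 -0.414 0.095 0 0 0; 1 0 -0.611 0.1725 0 0 0; 1 0 -0.8 0.269 0 0 0; 1 0 -0.935 0.355 0 0 0; 1 0 -0.965 0.375 0 0 0; 1 0 -0.965 0.375 0 0 0; 1 0 -0.965 0.375 0 0 0; 1 0 -0.965 0.375 0 0 0; 1 0 -0.965 0.375 0 0 0; 1 0 -0.965 0.375 0 0 0; 1 0 -0.965 0.375 0 0 0",
)

```text
time: 27.35
tool_pos: [465.9, -245.8, 228.0]
tcp_rot: [3.136, 0.003, 1.645]
contact_force: [2.5, 1.2, 6.3]
grip_width: 23.5
finger_force: 30.0
```

Run:
```python
from h import *
np.set_printoptions(precision=1,suppress=True)
p,r=cur();g=p-19*r[:,2]-HO if False else p-19*r[:,2]*1-HO
print('grasp hop',g@HX,g@HY,g[2],'lever',0.35-np.arctan2(g@HX-40,g[2]-105))
S=cap('scene');D=cap('side')
for c in(S,D):
    for e in models.look_for(c,'bush0'):
        v=at_depth(c,e['position'],dep(c,e['position']))-HO;print(np.array(e['position']),round(e['p'],2),v@HX,v@HY,v[2])
    print('tote',[at_z(c,e['position'],0) for e in models.pinpoint(c,'tote')[:1]])
a=S['frame'][150:270,170:310,::-1];b=D['frame'][130:250,200:340,::-1]
cv2.imwrite('pics/f1.png',cv2.resize(np.hstack([a,b]),(800,343),interpolation=2))
```

```text
grasp hop -55.63519810160408 -143.06999822247923 247.00099622568135 lever 0.9427064843709256
tote [array([477.5, -98.4,   0. ])]
tote [array([475.1, -96.4,   0. ])]
```

View pics/f1.png

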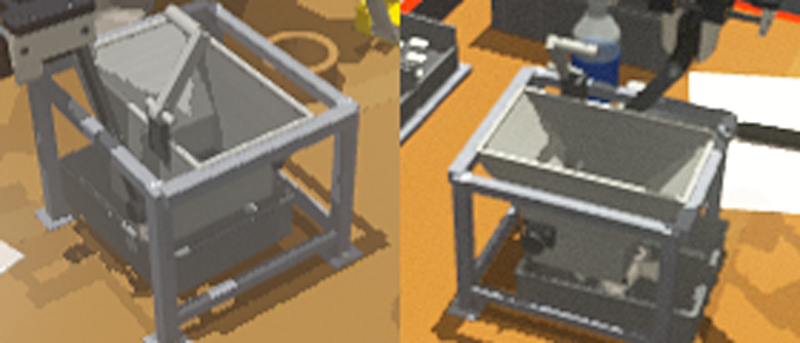

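The lever is at about 0.94 rad, the catch is over, and the hopper looks empty with something white in the tote at (645,265). My last view will be a close-up of the tote and the outlet.

Run:
```python
from h import *
D=cap('side');S=cap('scene')
f=np.hstack([D['frame'][155:255,235:325,::-1],S['frame'][150:250,185:275,::-1]]).astype(float)
f=(255*(f/255)**.6).astype(np.uint8)
cv2.imwrite('pics/g1.png',cv2.resize(f,(800,444),interpolation=2))
P=cloud(D);q=P-HO;h=np.column_stack([q@HX,q@HY,q[:,2]])
m=(h[:,0]<-20)&(h[:,0]>-125)&(abs(h[:,1])<78)&(h[:,2]<100)&(h[:,2]>-10)
print(np.histogram(h[m][:,2],bins=range(-10,101,10)))
```

```text
(array([ 18, 300,  58, 113,  33,  27,  34,  37,  39,  33,  41]), array([-10,   0,  10,  20,  30,  40,  50,  60,  70,  80,  90, 100]))
```

View pics/g1.png

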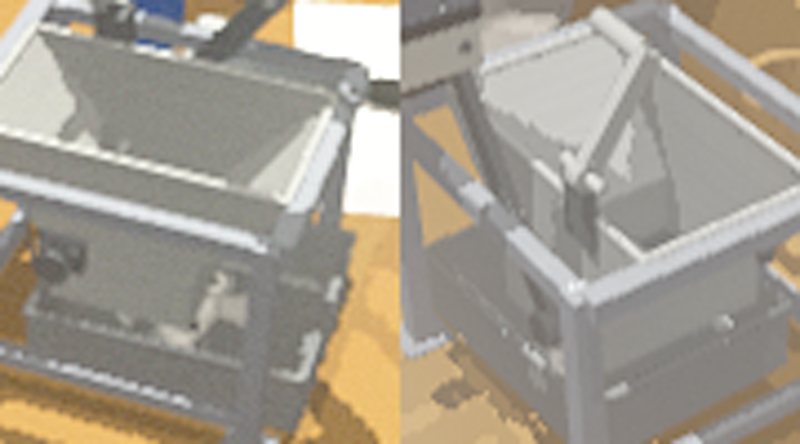

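Run:
```python
from h import *
np.set_printoptions(precision=0,suppress=True,linewidth=200)
D=cap('side')
for v in range(208,236,2):
    print(v,end=' ')
    for u in range(270,300,3):
        w=at_depth(D,(u,v),D['depth'][v,u])-HO;print('(%d %d %d|%d)'%(w@HX,w@HY,w[2],D['frame'][v,u].mean()),end=' ')
    print()
```

```text
208 (-40 109 179|83) (-50 112 184|81) (-58 108 183|79) (-66 107 185|78) (-75 110 190|157) (-83 105 189|206) (-90 101 188|220) (-99 100 190|191) (-107 98 191|121) (-114 92 189|117) 
210 (-28 68 133|95) (-37 66 134|90) (-58 108 176|82) (-67 108 179|82) (-76 110 184|80) (-84 108 185|76) (-93 110 188|118) (-100 103 185|189) (-109 105 190|172) (-117 102 190|102) 
212 (-26 61 119|86) (-36 61 122|93) (-46 64 127|90) (-55 62 129|90) (-76 110 176|85) (-84 107 176|85) (-93 108 180|77) (-102 110 184|79) (-111 112 189|98) (-119 110 190|99) 
214 (-28 66 115|87) (-37 64 117|91) (-46 62 118|88) (-55 63 122|90) (-65 64 126|89) (-40 -71 3|100) (-49 -79 0|97) (-102 109 176|84) (-112 115 184|87) (-120 111 184|79) 
216 (-26 57 99|92) (-37 64 109|88) (-47 65 112|93) (-56 65 116|87) (-54 19 76|78) (-43 -62 3|96) (-52 -65 3|68) (-62 -68 5|89) (-112 110 172|87) (-121 112 177|77) 
218 (-28 63 97|88) (-37 63 100|96) (-47 63 103|92) (-54 54 97|79) (-53 16 65|75) (-52 -28 26|161) (-54 -60 0|72) (-104 112 164|80) (-113 112 167|79) (-120 106 164|83) 
220 (-29 66 92|92) (-38 62 91|92) (-47 63 94|89) (-54 54 89|79)
[... 532 characters left out ...]
 (-71 -1 20|134) (-106 111 133|78) (-115 110 135|84) (-95 -28 4|71) 
228 (-15 13 5|106) (-39 62 58|124) (-49 63 62|92) (-47 20 23|73) (-54 9 15|82) (-60 -7 2|67) (-70 -8 5|82) (-107 112 127|78) (-116 113 131|83) (-96 -25 0|68) 
230 (-16 17 0|102) (-30 29 16|147) (-41 33 23|158) (-49 27 21|115) (-54 5 2|69) (-63 2 3|71) (-72 -2 2|68) (-107 110 117|80) (-115 108 118|80) (-99 -13 1|76) 
232 (-35 79 54|112) (-35 43 21|134) (-44 41 23|149) (-47 15 0|66) (-57 14 3|64) (-65 8 0|70) (-75 8 3|68) (-108 112 110|82) (-117 113 115|80) (-102 -4 2|73) 
234 (-36 82 49|64) (-45 80 50|67) (-54 75 49|93) (-65 81 58|99) (-60 25 5|89) (-69 22 6|65) (-78 18 5|69) (-109 111 102|83) (-117 112 106|77) (-105 4 2|71)
```

```bash
python3 -c "
from plant import order,readout
o=readout.get_obs();print(o['time'],o['finger_force'],o['grip_width']);print(order.close_job())"
```

```text
27.8 30.001210570335388 22.88055648519991
the job is handed in; nothing more can be done
None
```

I handed the job in at 27.8 s, with the grip still on the lever and the gate open at about 0.94 rad. The catch is over, the empty tray is flat on the bench, and the hopper looks empty; not all seven bushes could be seen, but those visible lie on the tote floor.

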